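Drop the propped lid of a sample case onto a finger and lower it shut

TASK

The blue lid of the white sample case is propped open on a red swing-away prop. With the fingers reaching under the lid's front lip beside the prop, push the prop over towards the middle of the case so that the lid drops onto the finger and is caught there while still well open, then lower it on the finger until it is fully shut, never letting it slam. Do not swing the lid open wider, leave everything else where it stands, and finish clear of it all.

Things in the scene. Friction and masses are not known exactly. Their poses are not given: they have to be found in the camera images.
- case: White open-topped sample case fixed to the bench, 160 deep (its x) x 200 wide (its y) x 100 high, walls 6, outside faces at its x = -80 (front) and +80. Origin: centre of its underside; x points from its front to its hinge side, z up. Its yaw is 1.15 to 1.8 rad: its front faces the robot's right, roughly.
- lid_hinge (a point): Middle of the lid's hinge line, which runs along the case's y axis on its far rim (case x = +80, z = 100.5), at the level of the lid's underside.
- lid_lip (a point): Middle of the lid's front edge, on its underside. The lid is a flat blue slab 190 long from hinge to front edge, 200 wide, 7 thick, with a clear window and 0.25 kg (may be up to 30 percent more or 15 less); shut, it lies flat on the rim and its last 30 mm overhang the case's front wall as a lip, so that a finger can stay under it in front of the wall until it is shut.
- lid (a joint): Lid angle in rad: 0 shut and level, growing as the lid opens; about 0.62 propped. Nothing but the prop holds it open: once off the prop it falls shut in about half a second (it weighs some 1.3 N at the lip).
- prop (a joint): Prop angle in rad: 0 propping the lid (against its stop, leaning 0.06 rad outwards, towards the case's -y side), growing as its top swings towards the case's +y side; 1.6 lying flat inside the case below the rim. It moves freely, rides the lid down as it tilts, and once pushed 0.4 rad or more over falls flat by itself. Its pivot is at case x = -62, y = -45, z = 80.
- prop_ball (a point): Centre of the red ball, radius 7, at the upper end of the red prop rod (radius 4, 113 from its pivot to the ball's centre). The lid's underside rests on the ball, 142 horizontally in front of the hinge line. The prop turns in the plane case x = -62, just inside the front wall.
- vial_a: Glass weighing bottle, diameter 48, height 58, inside the case; to be left alone. Origin: centre of its underside.
- vial_b: Glass weighing bottle with a steel cap, diameter 48, height 58, inside the case; to be left alone. Origin: centre of its underside.
- amber: Brown glass reagent bottle, diameter 72, height 165, beside the case; to be left alone. Origin: centre of its underside.
- beaker: Glass beaker, diameter 68, height 85, beside the case; to be left alone. Origin: centre of its underside.
- wash_bottle: White wash bottle with a blue collar, diameter 64, height 178 with its spout, beside the case; to be left alone. Origin: centre of its underside.
- jar: Glass jar with a steel cap, diameter 68, height 80, beside the case; to be left alone. Origin: centre of its underside.
- dish: Flat glass dish, diameter 90, height 15; to be left alone. Origin: centre of its underside.
- marker: Red and white marker pen lying down, about 120 x 15 x 15; to be left alone. Origin: centre of its underside.

How it is judged:
By the outcome, as a careful person would: the job done as asked, in the order asked, and still so for the second after the job is handed in, with the robot touching nothing.
It also fails if it takes over 54 s, if anything falls off the work surface, if the arm or the gripper's body presses on something with over 40 N, if the wrist force passes 120 N, or if a joint passes its speed limit or range.

ROBOT

A 7-joint arm with a two-finger parallel gripper is mounted at the origin on the work surface. World frame = base frame: x ahead of the robot, y to its left, z up, the work surface at z = 0. Lengths are in m, angles in rad, forces in N, time in s.
With the tool pointing down it reaches from about 0.425 to 0.925 m from the base axis. Payload 6.8 kg.
Tool frame: the origin (TCP) lies at the centre of the arm's flange, where the gripper is bolted on; the fingertips stand 173 mm ahead of it and the grasp point (between the pads) lies 155 mm ahead of it (r.hold_point_z is the distance from the TCP to the grasp point, in m); z points along the fingers, x is the direction in which the jaws open and shut, and the axes are right-handed (so a half turn about z gives the same grasp; the last joint's range is limited). The gripper opens to 85 mm and grips with 20 to 120 N. Pads are 22 mm wide; open, the fingers measure 114 mm over their backs; the gripper's body (76 mm by 85 mm) begins 54 mm behind the grasp point. The pads swing forward as they close: fully open they stand 13 mm farther back than shut.
Start: joints at [1.194, 0.477, 0.022, 1.555, -0.011, 1.109, -0.083], TCP at [0.179, -0.651, 0.405] pointing down, gripper open.
Joint ranges: [-2.96, 2.96], [-0.34, 2.1], [-1.41, 1.46], [0.24, 2.44], [-1.37, 4.51], [0.17, 1.92], [-2.96, 2.96]. Speed limits (rad/s): [2.39, 2.39, 3.14, 3.14, 3.14, 3.14, 3.14].

INTERFACE

Orientations are given as a rotation vector (axis times angle).
In Python, from bench import r gives the robot as it stands.
- The arm moves only by the tool apply_moves, never from a script. Its arguments are lists of equal length, an entry for each row: "dp": the shift along the tool's x, y, z scaled (see below), a list of three; "twist": the turn, a rotation vector about the tool's x, y, z scaled (see below), a list of three; "jaw": the closure in counts, from 0 (fully open) to 255 (shut). In form: {"dp": [[x, y, z], ...], "twist": [[rx, ry, rz], ...], "jaw": [jaw, ...]}. A call has 1 to 20 rows; each row shifts and turns the pose as measured when the row begins, along the tool's axes as they then stand; what a row does not reach is not made up. The controller multiplies each number of a shift by 12 cm and each number of a turn by 120 degrees. A row lasts 1/10 s, in which the tool goes at most 50 mm and 8.59 degrees, less where a joint would pass 70% of its speed; a pose out of reach is approached as far as the arm can. A call with a number of a shift or a turn outside -1 to 1 is refused whole. A call with a gripper value outside its range is refused whole. The fingers move at their own pace and stop on an object; "grip_force" is the grip in N (left out, the last holds). Time passes only in rows, so rows that do not move let the fingers close. It gives the time, the measured TCP pose, the force and the opening at its end, in the units of the state.
- r.get_obs(): the state, without advancing time (a new reading comes with each control period).
- r.grab_frame(name): name is "scene" or "top" or "wrist"; returns a dict with "color" (420x560x3 uint8, red, green, blue), "z_map" (420x560 float32, m along the optical axis (not along the pixel's ray), 0 where there is no reading), "intrinsics" (3x3 intrinsics, pixels), "dist_coeffs" ([k1, k2, p1, p2, k3] as OpenCV has them; the pictures are not rectified), "R" (3x3) and "t" (3): a world point X has camera coordinates R X + t; the wrist camera has in their place "hand_eye" (4x4, takes a point from camera to tool coordinates, whose origin is the TCP and whose axes are the tool frame's). Camera axes: x right, y down, z forward; pixel columns grow to the right and rows downward; lengths in m; the calibration is good to about 2 mm. A picture is of the moment at which its call begins: read the wrist's pose just before it.
- r.hand_in(): hands the job in, once; it reports no verdict.
The state is a dict: "clock": time; "joints": joint angles; "qvel": joint speeds; "tau": joint torques, N m; "tcp_pos": TCP position; "orientation": TCP orientation; "contact_force": force on the tool from outside, world axes, zero at the start; "moment": the same for the moment, N m; "grip_width": finger opening in m.
Only numpy, scipy, OpenCV 4.12 (cv2) and the standard library are available. Lean on these libraries where they do the work, as an engineer would, in place of code of your own. Each camera call takes 0.05 s, during which the arm holds its last target.

## Working session

There is one attempt and no reset: what is moved stays moved. The work goes in short steps, Python scripts to look and compute and a tool call to move; the robot and the scene stay as the last step left them, time stands still between calls to the robot, and variables do not carry over. Pictures are saved under pics/ and viewed, and the job is handed in when it is done.

Besides the shell and the picture viewer there is one more tool, called after ">>>" as a command line: name --argument value ..., lists and objects as JSON in quotes. apply_moves: Moves the arm, as the interface text tells. Shifts and turns lie within -1 to 1; 1 stands for 12 cm of shift or 120 degrees of turn. Its arguments: {"type":"object","properties":{"dp":{"type":"array"},"twist":{"type":"array"},"jaw":{"type":"array"},"grip_force":{"type":"number"}},"required":["dp","twist","jaw"]}

```bash
mkdir -p pics; ls; python3 - <<'E'
from bench import r
import cv2,numpy as np
print(r.get_obs())
for n in ["scene","top"]:
    f=r.grab_frame(n); np.savez(f"{n}0.npz",**f)
    cv2.imwrite(f"pics/{n}0.png",cv2.resize(f["color"][:,:,::-1],(800,600)))
    print(n,f["intrinsics"],f["dist_coeffs"],f["R"],f["t"])
E
```

```text
pics
{'clock': 0.0, 'joints': array([ 1.19392666,  0.4778081 ,  0.02232579,  1.55645754, -0.01148701,
        1.10926289, -0.08306439]), 'qvel': array([-0.00026495, -0.00028445,  0.00070758,  0.00050671,  0.00082817,
        0.00131432, -0.00029443]), 'tau': array([-1.25334598e-03, -5.96444643e+01,  1.60711057e+00, -2.81201291e+01,
        1.24464871e-02,  9.40223923e-03, -1.81789483e-05]), 'tcp_pos': array([ 0.17918516, -0.6505001 ,  0.40371721]), 'orientation': array([-2.49833368e+00,  1.90309333e+00,  2.38443124e-03]), 'contact_force': array([-0.83890386, -0.19146342,  0.0559789 ]), 'moment': array([-0.00628213,  0.0411242 , -0.0361449 ]), 'grip_width': 0.08521572902671506}
scene [[481.74794698   0.         288.45810391]
 [  0.         481.74794698 208.8556433 ]
 [  0.           0.           1.        ]] [-0.08096813  0.          0.          0.          0.        ] [[ 0.88028747  0.47413754 -0.01695774]
 [ 0.27731767 -0.54321332 -0.79247347]
 [-0.38495308  0.69290178 -0.6096706 ]] [-0.49810683 -0.02759829  1.58093382]
top [[486.28923907   0.         280.97486527]
 [  0.         486.28923907 205.75762923]
 [  0.           0.           1.        ]] [-0.00983881  0.          0.          0.          0.        ] [[ 0.01201637 -0.99982121  0.01460004]
 [-0.98904874 -0.01403233 -0.14692066]
 [ 0.14709926 -0.0126747  -0.98904052]] [0.0032616  0.56966735 1.30288056]
```

View pics/scene0.png

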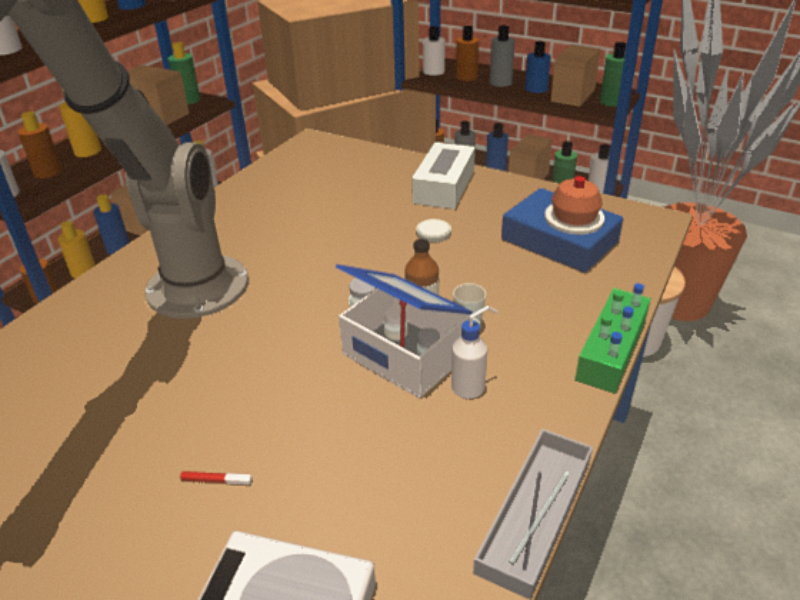

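View pics/top0.png

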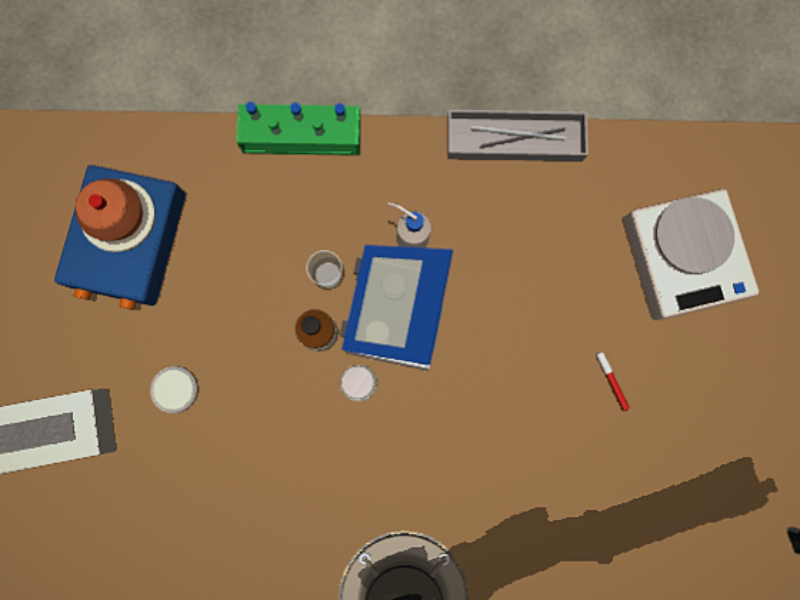

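```bash
cat > h.py <<'E'
import numpy as np,cv2
def cloud(f):
    K,d=f["intrinsics"],f["dist_coeffs"]; z=f["z_map"]; H,W=z.shape
    uv=np.stack(np.meshgrid(np.arange(W),np.arange(H)),-1).reshape(-1,1,2).astype(np.float64)
    n=cv2.undistortPoints(uv,K,d).reshape(H,W,2)
    P=np.dstack([n*z[...,None],z])
    return (P-f["t"])@f["R"]   # R^T (P-t)
E
python3 - <<'E'
from h import *
for n in ["top","scene"]:
    f=dict(np.load(f"{n}0.npz")); P=cloud(f); c=f["color"].astype(int)
    ok=f["z_map"]>0
    R,G,B=c[...,0],c[...,1],c[...,2]
    m=ok&(B>100)&(B>R*2)&(B>G*1.5)&(abs(P[...,1])<.2)&(P[...,0]>.35)&(P[...,0]<.8)&(P[...,2]>.09)
    m=m.astype(np.uint8); nl,L,S,C=cv2.connectedComponentsWithStats(m)
    i=1+np.argmax(S[1:,4]); Q=P[L==i]
    print(n,S[i],Q.min(0),Q.max(0))
    # plane
    u,s,v=np.linalg.svd(Q-Q.mean(0),full_matrices=False); nn=v[2]*np.sign(v[2][2]); print("normal",nn,"tilt",np.arccos(nn[2]),s/np.sqrt(len(Q)),"yaw",np.arctan2(nn[1],nn[0]))
    # in-plane rect
    h=np.array([nn[0],nn[1],0]);h/=np.linalg.norm(h)
    print("mean",Q.mean(0))
    for k in range(1,len(S)):
        if S[k,4]>20: print(S[k],P[L==k].mean(0))
    x=v[:2]; q=((Q-Q.mean(0))@x.T).astype(np.float32)
    rc=cv2.minAreaRect(q); bx=cv2.boxPoints(rc); print(rc[1]); print(bx@x+Q.mean(0))
E
```

```text
top [ 240  172   77   83 2604] [ 0.42860137 -0.07168386  0.09977652] [0.64951251 0.11688766 0.2207259 ]
normal [0.10980222 0.56517438 0.81763158] tilt 0.6135110950769441 [0.06563107 0.06417569 0.00213151] yaw 1.37890652935316
mean [0.53456586 0.00733346 0.174936  ]
[284 148  12  12  83] [ 0.68642926 -0.01029793  0.15175147]
[ 240  172   77   83 2604] [0.53456586 0.00733346 0.174936  ]
(0.19414372742176056, 0.19941438734531403)
[[ 0.62304361 -0.07094119  0.21716013]
 [ 0.42719713 -0.03338941  0.21750389]
 [ 0.45689999  0.12254525  0.10572773]
 [ 0.65274647  0.08499347  0.10538397]]
scene [236 186  92  32 418] [ 0.43171296 -0.07378195  0.11724376] [0.65156628 0.09503076 0.22008106]
normal [0.11056586 0.55748546 0.82279108] tilt 0.6044917280628829 [0.06405353 0.05131699 0.00179765] yaw 1.3750074467491327
mean [ 0.55326051 -0.02362547  0.19450299]
[236 186  92  32 418] [ 0.55326051 -0.02362547  0.19450299]
[324 225  12   8  61] [ 0.69214151 -0.01417881  0.15381302]
(0.17913073301315308, 0.19737616181373596)
[[ 0.43117729 -0.03570762  0.21909472]
 [ 0.62451092 -0.07543891  0.22003483]
 [ 0.65465521  0.06883523  0.11823054]
 [ 0.46132159  0.10856652  0.11729043]]
```

```bash
python3 - <<'E'
from h import *
yaw=1.377;o=np.array([.5387,.0192]);ex=np.array([np.cos(yaw),np.sin(yaw)]);ey=np.array([-ex[1],ex[0]])
f=dict(np.load("scene0.npz")); P=cloud(f); c=f["color"].astype(int); R,G,B=c[...,0],c[...,1],c[...,2]
C=np.dstack([(P[...,:2]-o)@ex,(P[...,:2]-o)@ey,P[...,2]])
m=(R>90)&(R>2*G)&(R>2*B)&(abs(C[...,0])<.1)&(abs(C[...,1])<.1)&(C[...,2]>.08)
print(m.sum());
for q,uv in zip(C[m][::4],np.argwhere(m)[::4]): print(uv,q.round(4))
w=(R>110)&(abs(R-B)<45)&(abs(C[...,0]+.08)<.015)&(abs(C[...,1])<.09)&(C[...,2]>.02)&(C[...,2]<.095)
Q=C[w]; print("front",w.sum(),np.median(Q[:,0]),np.polyfit(Q[:,1],Q[:,0],1))
w=(R>60)&(abs(C[...,1]+.10)<.015)&(abs(C[...,0])<.07)&(C[...,2]>.02)&(C[...,2]<.095)
Q=C[w]; print("side -y",w.sum(),np.median(Q[:,1]) if len(Q) else 0)
# project predicted model onto the images
for n in ["scene","top"]:
    f=dict(np.load(f"{n}0.npz")); img=f["color"][:,:,::-1].copy(); img=cv2.resize(img,None,fx=3,fy=3,interpolation=cv2.INTER_CUBIC)
    def pr(X):
        X=np.array(X,float); Wd=np.column_stack([o+X[:,:1]*ex+X[:,1:2]*ey,X[:,2]])
        p=cv2.projectPoints(Wd,cv2.Rodrigues(f["R"])[0],f["t"],f["intrinsics"],f["dist_coeffs"])[0].reshape(-1,2); return (p*3+1).astype(int)
    th=.615;cx=.08-.19*np.cos(th);cz=.1005+.19*np.sin(th)
    for L,col in [([(-.08,-.1,.1),(-.08,.1,.1),(.08,.1,.1),(.08,-.1,.1),(-.08,-.1,.1)],(0,255,0)),([(-.08,-.1,0),(-.08,.1,0)],(0,255,0)),([(.08,-.1,.1005),(cx,-.1,cz),(cx,.1,cz),(.08,.1,.1005)],(0,255,255)),([(-.062,-.045,.08),(-.062,-.0518,.1928)],(255,0,255))]:
        p=pr(L); cv2.polylines(img,[p.reshape(-1,1,2)],False,col,1)
    x,y=pr([(0,0,.1)])[0]; cv2.imwrite(f"pics/ov_{n}.png",img[max(0,y-250):y+250,max(0,x-300):x+300])
E
```

```text
67
[211 280] [-0.0654 -0.0499  0.1971]
[212 282] [-0.0655 -0.0565  0.1972]
[213 283] [-0.0674 -0.0613  0.1975]
[215 282] [-0.066  -0.0566  0.188 ]
[217 282] [-0.0647 -0.0553  0.1802]
[219 282] [-0.0642 -0.0547  0.1731]
[221 282] [-0.0628 -0.0532  0.165 ]
[223 282] [-0.0634 -0.0535  0.159 ]
[225 282] [-0.0664 -0.0559  0.1556]
[228 281] [-0.0654 -0.0513  0.1426]
[230 281] [-0.0655 -0.0511  0.1359]
[232 281] [-0.0667 -0.052   0.1304]
[234 281] [-0.0664 -0.0515  0.1232]
[236 282] [-0.0643 -0.0528  0.1156]
[238 282] [-0.062  -0.0505  0.1059]
[240 280] [-0.0649 -0.0459  0.0985]
[241 281] [-0.0635 -0.0481  0.0952]
front 747 -0.07935850951280542 [-0.00084441 -0.07934986]
side -y 467 -0.10090104999494513
```

View pics/ov_scene.png

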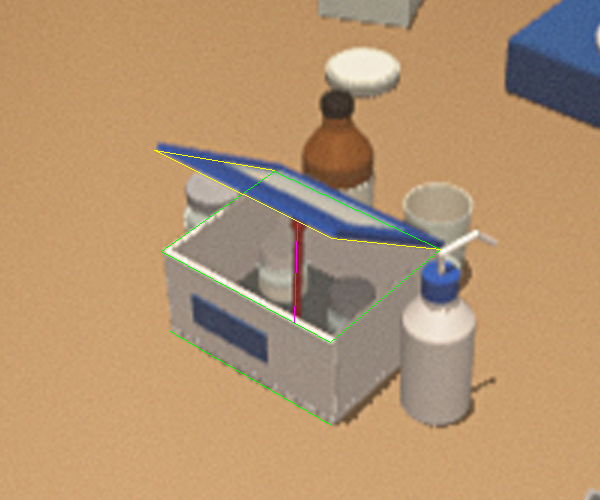

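View pics/ov_top.png

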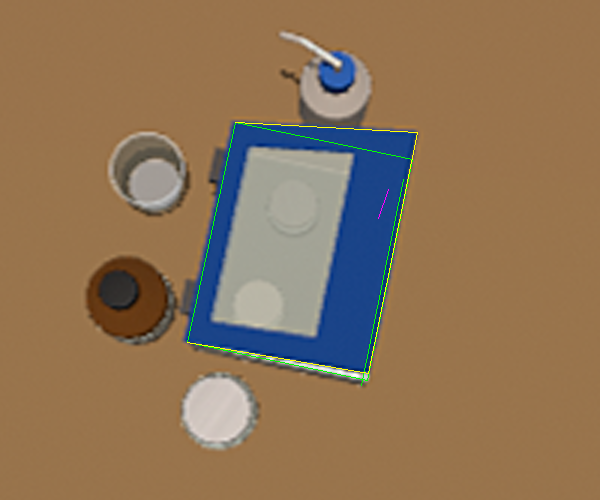

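```bash
cat >> h.py <<'E'
from scipy.spatial.transform import Rotation as Ro
yaw=1.377;o=np.array([.5387,.0192]);ex=np.array([np.cos(yaw),np.sin(yaw)]);ey=np.array([-ex[1],ex[0]])
def c2w(p): return np.append(o+p[0]*ex+p[1]*ey,p[2])
def w2c(p): return np.array([(p[:2]-o)@ex,(p[:2]-o)@ey,p[2]])
def Rt(a,d=0.,flip=1):
    # tool: a below horizontal (rad), heading yaw+d ; jaw horizontal
    h=yaw+d; z=np.array([np.cos(a)*np.cos(h),np.cos(a)*np.sin(h),-np.sin(a)])
    x=flip*np.array([-np.sin(h),np.cos(h),0]); return Ro.from_matrix(np.column_stack([x,np.cross(z,x),z]))
def Rc(ob): return Ro.from_rotvec(ob["orientation"])
TIP=.173
def rep(ob):
    R=Rc(ob); z=R.as_matrix()[:,2]; tip=ob["tcp_pos"]+TIP*z
    xa=R.as_matrix()[:,0]
    print("t",round(ob["clock"],2),"q",ob["joints"].round(3),"tcp",ob["tcp_pos"].round(4),"tip case mm",(1000*w2c(tip)).round(1),"elev",round(-np.degrees(np.arcsin(z[2])),1),"head",round(np.degrees(np.arctan2(z[1],z[0])-yaw),1),"xz",xa[2].round(3),"F",ob["contact_force"].round(2),"w",round(ob["grip_width"],4))
def need(ob,tipc,a,d=0.,flip=1):
    R=Rc(ob); T=Rt(a,d,flip); p=c2w(np.array(tipc))-TIP*T.as_matrix()[:,2]
    dp=R.inv().apply(p-ob["tcp_pos"]); rv=(R.inv()*T).as_rotvec()
    print("target tcp",p.round(3),"dp(units)",(dp/.12).round(3),"|mm|",round(1000*np.linalg.norm(dp),1),"tw(units)",(rv/np.radians(120)).round(4),"deg",round(np.degrees(np.linalg.norm(rv)),1))
E
python3 - <<'E'
from h import *
from bench import r
ob=r.get_obs(); rep(ob); print(Rc(ob).as_matrix().round(3))
for f in (1,-1): need(ob,(-.15,-.075,.2),np.radians(35),0,f)
E
```

```text
t 0.1 q [ 1.194  0.478  0.022  1.556 -0.012  1.109 -0.083] tcp [ 0.1792 -0.6505  0.4038] tip case mm [-726.2  223.9  230.8] elev 89.9 head 30.1 xz -0.002 F [ 0.22 -0.63 -0.28] w 0.0854
[[ 0.266 -0.964 -0.001]
 [-0.964 -0.266  0.002]
 [-0.002  0.    -1.   ]]
target tcp [ 0.556 -0.281  0.299] dp(units) [-2.129 -3.845  0.875] |mm| 537.7 tw(units) [-0.2839 -0.4596  0.8839] deg 124.3
target tcp [ 0.556 -0.281  0.299] dp(units) [-2.129 -3.845  0.875] |mm| 537.7 tw(units) [ 0.4087 -0.2524 -0.4865] deg 82.0
```

```bash
cat >> h.py <<'E'
def Rt(a,d=0.,flip=1):
    # jaw in the vertical plane, tool x pointing down-and-back (flip=1)
    h=yaw+d; z=np.array([np.cos(a)*np.cos(h),np.cos(a)*np.sin(h),-np.sin(a)])
    y=flip*np.array([np.sin(h),-np.cos(h),0])*-1; 
    x=np.cross(y,z); return Ro.from_matrix(np.column_stack([x,y,z]))
E
python3 - <<'E'
from h import *
from bench import r
ob=r.get_obs()
for f in (1,-1):
    print(Rt(.6,0,f).as_matrix().round(2)); need(ob,(-.15,-.075,.2),np.radians(35),0,f)
E
```

```text
[[-0.11 -0.98  0.16]
 [-0.55  0.19  0.81]
 [-0.83  0.   -0.56]]
target tcp [ 0.556 -0.281  0.299] dp(units) [-2.129 -3.845  0.875] |mm| 537.7 tw(units) [ 0.1062 -0.4491  0.2034] deg 60.5
[[ 0.11  0.98  0.16]
 [ 0.55 -0.19  0.81]
 [ 0.83 -0.   -0.56]]
target tcp [ 0.556 -0.281  0.299] dp(units) [-2.129 -3.845  0.875] |mm| 537.7 tw(units) [ 0.5979  0.1413 -1.1508] deg 156.5
```

>>> apply_moves --dp '[[-0.2,-0.35,0],[-0.2,-0.35,0],[-0.2,-0.35,0],[-0.2,-0.35,0],[-0.2,-0.35,0],[-0.2,-0.35,0],[-0.2,-0.35,0]]' --twist '[[0,0,0],[0,0,0],[0,0,0],[0,0,0],[0,0,0],[0,0,0],[0,0,0]]' --jaw '[255,255,255,255,255,255,255]'

```text
clock: 0.8
tcp_pos: [0.4182, -0.4093, 0.3994]
orientation: [2.48, -1.924, -0.012]
contact_force: [0.6, -1.1, -0.4]
grip_width: 0.0001
```

```bash
python3 - <<'E'
from h import *
from bench import r
ob=r.get_obs(); rep(ob); need(ob,(-.15,-.075,.2),np.radians(35),0,1)
E
```

```text
t 0.8 q [ 0.739  0.34  -0.091  1.775  0.039  1.036 -0.686] tcp [ 0.4182 -0.4093  0.3994] tip case mm [-443.6   37.1  226.4] elev 89.5 head 87.5 xz -0.004 F [ 0.59 -1.09 -0.44] w 0.0001
target tcp [ 0.556 -0.281  0.299] dp(units) [-0.742 -1.384  0.827] |mm| 213.0 tw(units) [ 0.1055 -0.4495  0.1939] deg 60.1
```

>>> apply_moves --dp '[[0,0,0],[0,0,0],[0,0,0],[0,0,0],[0,0,0],[0,0,0],[0,0,0],[0,0,0]]' --twist '[[0.014,-0.06,0.026],[0.014,-0.06,0.026],[0.014,-0.06,0.026],[0.014,-0.06,0.026],[0.014,-0.06,0.026],[0.014,-0.06,0.026],[0.014,-0.06,0.026],[0.0,0,0]]' --jaw '[255,255,255,255,255,255,255,255]'

```text
clock: 1.6
tcp_pos: [0.4276, -0.3976, 0.3976]
orientation: [-1.504, 1.758, 0.759]
contact_force: [-0.5, -0.7, -1.0]
grip_width: 0.0002
```

```bash
python3 - <<'E'
from h import *
from bench import r
ob=r.get_obs(); rep(ob); need(ob,(-.15,-.075,.2),np.radians(35),0,1)
E
```

```text
t 1.6 q [ 0.934  0.527 -0.171  1.646 -0.646  1.6   -0.769] tcp [ 0.4276 -0.3976  0.3976] tip case mm [-290.8   33.3  295.5] elev 36.1 head 1.9 xz -0.808 F [-0.5  -0.67 -0.99] w 0.0002
target tcp [ 0.556 -0.281  0.299] dp(units) [ 0.002 -0.902  1.393] |mm| 199.1 tw(units) [ 0.0128 -0.0095  0.0118] deg 2.4
```

>>> apply_moves --dp '[[0,-0.2,0.3],[0,-0.2,0.3],[0,-0.2,0.3],[0,-0.2,0.3],[0,0,0]]' --twist '[[0.004,-0.003,0.004],[0.004,-0.003,0.004],[0.004,-0.003,0.004],[0,0,0],[0,0,0]]' --jaw '[255,255,255,255,255]'

```text
clock: 2.1
tcp_pos: [0.5456, -0.2985, 0.3101]
orientation: [-1.472, 1.78, 0.74]
contact_force: [-0.9, 0.7, 0.3]
grip_width: 0.0001
```

```bash
python3 - <<'E'
from h import *
from bench import r
ob=r.get_obs(); rep(ob); need(ob,(-.15,-.075,.2),np.radians(35),0,1)
f=r.grab_frame("scene"); np.savez("scene1.npz",**f)
img=cv2.resize(f["color"][:,:,::-1],None,fx=3,fy=3,interpolation=cv2.INTER_CUBIC); cv2.imwrite("pics/s1.png",img[450:1050,450:1150])
E
```

```text
t 2.1 q [ 0.752  0.647 -0.238  1.673 -0.753  1.317 -0.842] tcp [ 0.5456 -0.2985  0.3101] tip case mm [-170.8  -68.2  207.9] elev 36.2 head -0.1 xz -0.807 F [-0.86  0.67  0.31] w 0.0001
target tcp [ 0.556 -0.281  0.299] dp(units) [-0.019 -0.059  0.179] |mm| 22.7 tw(units) [-0.0007 -0.0101  0.0028] deg 1.3
```

View pics/s1.png

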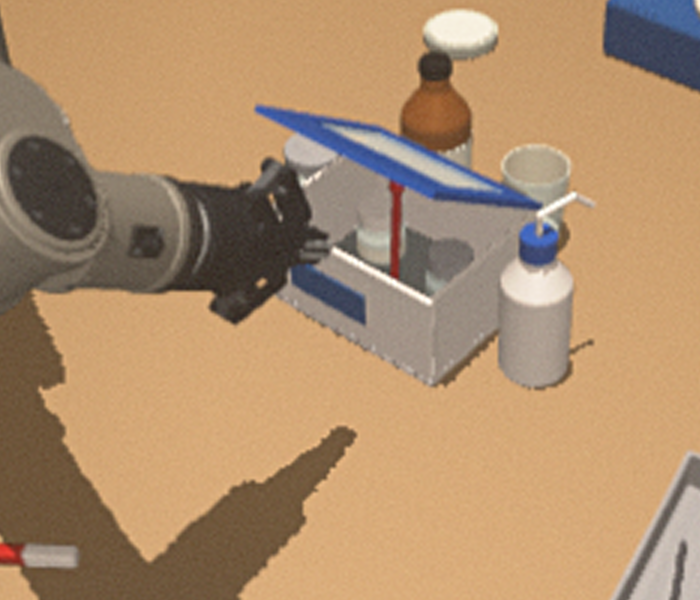

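```bash
python3 - <<'E'
from h import *
from bench import r
ob=r.get_obs(); f=dict(np.load("scene1.npz")); P=cloud(f); R=Rc(ob)
Q=R.inv().apply(P.reshape(-1,3)-ob["tcp_pos"])*1000
m=(abs(Q[:,0])<80)&(abs(Q[:,1])<60)&(Q[:,2]>0)&(Q[:,2]<190)
Q=Q[m]
for z in range(60,190,8):
    q=Q[(Q[:,2]>=z)&(Q[:,2]<z+8)]
    if len(q): print(z,len(q),"x",q[:,0].min().round(0),q[:,0].max().round(0),"y",q[:,1].min().round(0),q[:,1].max().round(0))
E
```

```text
60 52 x -46.0 39.0 y -21.0 8.0
68 76 x -53.0 46.0 y -22.0 4.0
76 163 x -64.0 57.0 y -22.0 11.0
84 130 x -64.0 58.0 y -20.0 12.0
92 88 x -59.0 58.0 y -19.0 3.0
100 87 x -55.0 47.0 y -20.0 12.0
108 60 x -47.0 38.0 y -18.0 10.0
116 111 x -40.0 38.0 y -15.0 11.0
124 58 x -36.0 28.0 y -15.0 7.0
132 26 x -19.0 17.0 y -14.0 -5.0
140 21 x -16.0 9.0 y -13.0 -4.0
148 24 x -17.0 9.0 y -13.0 3.0
156 24 x -17.0 9.0 y -13.0 4.0
164 16 x -14.0 8.0 y -14.0 -5.0
172 3 x -10.0 -6.0 y -11.0 -9.0
```

>>> apply_moves --dp '[[0,0,0],[0,0,0],[0,0,0],[0,0,0],[0,0,0],[0,0,0],[0,0,0],[0,0,0],[0,0,0],[0,0,0],[0,0,0],[0,0,0]]' --twist '[[0,0,-0.07],[0,0,-0.07],[0,0,-0.07],[0,0,-0.07],[0,0,-0.07],[0,0,-0.07],[0,0,-0.07],[0,0,-0.07],[0,0,-0.07],[0,0,-0.07],[0,0,-0.07],[0,0,0]]' --jaw '[255,255,255,255,255,255,255,255,255,255,255,255]'

```text
clock: 3.35
tcp_pos: [0.5367, -0.3143, 0.3167]
orientation: [-2.255, 0.128, -0.168]
contact_force: [0.2, 0.4, 0.5]
grip_width: -0.0002
```

```bash
cat >> h.py <<'E'
def Rt(a,d=0.,flip=1):
    h=yaw+d; z=np.array([np.cos(a)*np.cos(h),np.cos(a)*np.sin(h),-np.sin(a)])
    x=flip*np.array([-np.sin(h),np.cos(h),0]); return Ro.from_matrix(np.column_stack([x,np.cross(z,x),z]))
E
python3 - <<'E'
from h import *
from bench import r
ob=r.get_obs(); rep(ob);print(Rc(ob).as_matrix().round(3))
for f in (1,-1): need(ob,(-.13,-.08,.175),np.radians(40),0,f)
E
```

```text
t 3.35 q [ 1.005  0.69  -0.579  1.651 -0.525  1.219  0.642] tcp [ 0.5367 -0.3143  0.3167] tip case mm [-193.3  -64.9  207.6] elev 39.1 head -1.1 xz 0.077 F [0.19 0.35 0.53] w -0.0002
[[ 0.986 -0.036  0.164]
 [-0.15  -0.634  0.759]
 [ 0.077 -0.772 -0.63 ]]
target tcp [ 0.567 -0.254  0.286] dp(units) [ 0.151 -0.132  0.583] |mm| 74.0 tw(units) [ 0.0116 -0.0112 -1.4583] deg 175.0
target tcp [ 0.567 -0.254  0.286] dp(units) [ 0.151 -0.132  0.583] |mm| 74.0 tw(units) [-0.0073 -0.0076  0.0416] deg 5.1
```

>>> apply_moves --dp '[[0.06,-0.12,0.2],[0.06,-0.12,0.2],[0.0,0,0.1],[0,0,0]]' --twist '[[-0.003,-0.003,0.02],[-0.004,-0.004,0.02],[0,0,0],[0,0,0]]' --jaw '[255,255,255,255]'

```text
clock: 3.75
tcp_pos: [0.5607, -0.257, 0.3018]
orientation: [-2.269, 0.239, -0.104]
contact_force: [-0.0, -1.0, 0.1]
grip_width: 0.0001
```

```bash
python3 - <<'E'
from h import *
from bench import r
print(r.grab_frame("wrist")["hand_eye"].round(3))
ob=r.get_obs(); rep(ob)
need(ob,(-.12,-.08,.224),np.radians(40),0,-1)
need(ob,(-.052,-.08,.167),np.radians(40),0,-1)
E
```

```text
[[ 1.    -0.    -0.    -0.   ]
 [ 0.     0.965  0.263 -0.066]
 [ 0.    -0.263  0.965  0.03 ]
 [ 0.     0.     0.     1.   ]]
t 3.8 q [ 0.911  0.681 -0.571  1.697 -0.552  1.12   0.516] tcp [ 0.5609 -0.2578  0.3024] tip case mm [-136.2  -76.7  189.8] elev 40.6 head -0.7 xz -0.003 F [ 0.14 -0.66  0.95] w -0.0001
target tcp [ 0.569 -0.244  0.335] dp(units) [ 0.038 -0.289 -0.083] |mm| 36.4 tw(units) [ 0.005  -0.0044 -0.0058] deg 1.1
target tcp [ 0.582 -0.177  0.278] dp(units) [ 0.031 -0.297  0.657] |mm| 86.6 tw(units) [ 0.005  -0.0044 -0.0058] deg 1.1
```

>>> apply_moves --dp '[[0.03,-0.3,-0.05],[0,0,0],[0.0,0,0.25],[0,0,0.2],[0,0,0]]' --twist '[[0.005,-0.004,-0.006],[0,0,0],[0,0,0],[0,0,0],[0,0,0]]' --jaw '[255,255,255,255,255]'

```text
clock: 4.3
tcp_pos: [0.5752, -0.2083, 0.2992]
orientation: [-2.267, 0.233, -0.112]
contact_force: [0.1, -0.0, 0.2]
grip_width: -0.0001
```

```bash
cat > look.py <<'E'
import sys
from h import *
from bench import r
n=sys.argv[1]
ob=r.get_obs(); rep(ob)
f=r.grab_frame("scene"); np.savez(f"{n}.npz",**f); g=r.grab_frame("wrist")
img=cv2.resize(f["color"][:,:,::-1],None,fx=4,fy=4,interpolation=cv2.INTER_CUBIC)[720:1200,720:1360]
cv2.imwrite(f"pics/{n}.png",img); cv2.imwrite(f"pics/{n}w.png",g["color"][:,:,::-1])
P=cloud(f); Q=Rc(ob).inv().apply(P.reshape(-1,3)-ob["tcp_pos"])*1000
c=f["color"].reshape(-1,3).astype(int)
m=(abs(Q[:,0])<22)&(abs(Q[:,1])<22)&(Q[:,2]>140)&(Q[:,2]<182)&(c.max(1)-c.min(1)<25)&(c.max(1)<130)
Q=Q[m]; print("tip pts",len(Q),Q.min(0).round(1),Q.max(0).round(1))
# lid angle
R,G,B=[f["color"].astype(int)[...,i] for i in range(3)]
C=np.dstack([(P[...,:2]-o)@ex,(P[...,:2]-o)@ey,P[...,2]])
k=(B>100)&(B>R*2)&(B>G*1.5)&(abs(C[...,1])<.1)&(C[...,0]>-.12)&(C[...,0]<.09)&(C[...,2]>.09)&(C[...,2]<.24)
q=C[k]
if len(q)>30:
    print("lid px",k.sum(),"angle~",np.median(np.arctan2(q[:,2]-.1005,.08-q[:,0])+0*q[:,0]-.007/np.hypot(q[:,2]-.1005,.08-q[:,0])).round(3))
k=(R>90)&(R>2*G)&(R>2*B)&(abs(C[...,0])<.1)&(abs(C[...,1])<.1)&(C[...,2]>.06)
q=C[k]*1000
print("red",k.sum(),q[:: max(1,len(q)//5)].round(0).tolist())
E
python3 look.py a1; python3 - <<'E'
from h import *
from bench import r
need(r.get_obs(),(-.052,-.08,.167),np.radians(40),0,-1)
E
```

```text
t 4.3 q [ 0.859  0.673 -0.6    1.736 -0.583  1.043  0.494] tcp [ 0.5752 -0.2083  0.2992] tip case mm [-84.5 -81.6 187. ] elev 40.4 head -0.9 xz 0.003 F [ 0.13 -0.03  0.24] w -0.0001
tip pts 6 [  5.  -12.9 142.8] [ 14.5  -9.3 168.9]
lid px 425 angle~ 0.628
red 35 [[-68.0, -52.0, 200.0], [-68.0, -58.0, 196.0], [-64.0, -55.0, 182.0], [-62.0, -51.0, 114.0], [-67.0, -48.0, 101.0]]
target tcp [ 0.582 -0.177  0.278] dp(units) [-0.009 -0.041  0.337] |mm| 40.7 tw(units) [ 0.0043 -0.0076 -0.003 ] deg 1.1
```

View pics/a1.png

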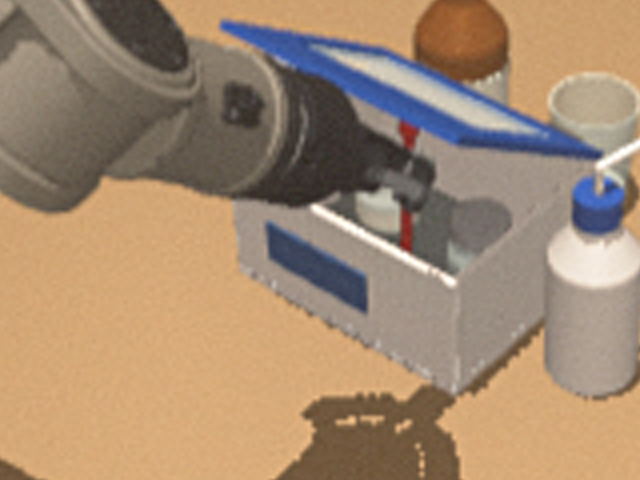

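View pics/a1w.png

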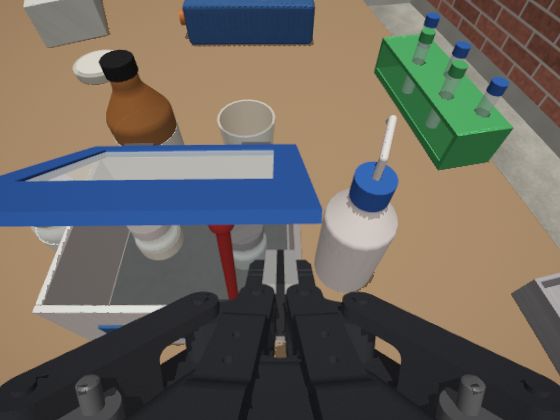

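```bash
cat > wl.py <<'E'
from h import *
from bench import r
ob=r.get_obs(); g=r.grab_frame("wrist"); H=g["hand_eye"]
K,d=g["intrinsics"],g["dist_coeffs"]; z=g["z_map"]; h,w=z.shape
uv=np.stack(np.meshgrid(np.arange(w),np.arange(h)),-1).reshape(-1,1,2).astype(float)
n=cv2.undistortPoints(uv,K,d).reshape(h,w,2); P=np.dstack([n*z[...,None],z])
T=P@H[:3,:3].T+H[:3,3]
Wd=Rc(ob).apply(T.reshape(-1,3))+ob["tcp_pos"]
C=np.column_stack([(Wd[:,:2]-o)@ex,(Wd[:,:2]-o)@ey,Wd[:,2]]).reshape(h,w,3)*1000
R,G,B=[g["color"].astype(int)[...,i] for i in range(3)]
blue=(B>90)&(B>R*2)&(B>G*1.4)&(z>0)
for c in range(20,320,40):
    rows=np.where(blue[130:260,c])[0]
    if len(rows):
        v=130+rows.max()-1; print("lid low edge col",c,"row",v,"case",C[v,c].round(1),"tool",(1000*T[v,c]).round(1))
red=(R>80)&(R>2*G)&(R>2*B)&(z>0)&(abs(C[...,0]+62)<30)&(abs(C[...,1])<110)
vs=np.where(red.any(1))[0]
for v in vs[::8]:
    us=np.where(red[v])[0]; print("red",v,us.min(),us.max(),C[v,us].mean(0).round(1))
E
python3 wl.py
```

```text
lid low edge col 20 row 223 case [-76.5  32.8 212.5] tool [-116.   -24.5  163.4]
lid low edge col 60 row 223 case [-76.   15.2 211.4] tool [-98.4 -24.1 164.8]
lid low edge col 100 row 223 case [-152.6  -81.   330.9] tool [ -0.3 -65.8  30.4]
lid low edge col 140 row 222 case [-75.8 -20.9 211.3] tool [-62.4 -24.3 165.6]
lid low edge col 180 row 222 case [-75.6 -38.5 210.7] tool [-44.7 -24.1 166.3]
lid low edge col 220 row 221 case [-75.5 -56.3 211.1] tool [-26.9 -24.5 166.5]
lid low edge col 260 row 221 case [-75.4 -74.  210.5] tool [ -9.3 -24.3 167.3]
lid low edge col 300 row 220 case [-75.4 -91.8 210.9] tool [  8.5 -24.8 167.2]
red 224 226 230 [-66.8 -57.1 194.6]
red 232 214 228 [-68.6 -53.1 189.8]
red 240 217 229 [-66.  -52.1 177.1]
red 248 218 230 [-65.9 -51.3 167.5]
red 256 220 231 [-66.2 -50.8 157.9]
red 264 221 232 [-66.1 -49.9 146.7]
red 272 223 233 [-66.3 -49.4 134.9]
red 280 225 234 [-66.4 -48.7 121.4]
red 288 226 235 [-66.3 -47.4 106.1]
red 296 228 236 [-66.2 -46.5  88.8]
```

>>> apply_moves --dp '[[0.0,-0.02,0.15],[0,-0.02,0.15],[0,0,0.03],[0,0,0]]' --twist '[[0.004,-0.007,-0.003],[0,0,0],[0,0,0],[0,0,0]]' --jaw '[255,255,255,255]'

```text
clock: 4.85
tcp_pos: [0.5832, -0.1804, 0.279]
orientation: [-2.262, 0.223, -0.109]
contact_force: [-0.1, -0.0, -0.1]
grip_width: 0.0003
```

```bash
python3 look.py a2; python3 wl.py
```

```text
t 4.85 q [ 0.825  0.7   -0.613  1.757 -0.594  0.983  0.5  ] tcp [ 0.5832 -0.1804  0.279 ] tip case mm [-55.  -83.2 167.5] elev 40.1 head -0.5 xz 0.004 F [-0.12 -0.02 -0.08] w 0.0003
tip pts 6 [ -2.7 -13.3 149.1] [  8.1  -9.1 167.4]
lid px 360 angle~ 0.629
red 36 [[-68.0, -52.0, 200.0], [-64.0, -54.0, 140.0], [-65.0, -51.0, 125.0], [-61.0, -50.0, 112.0], [-61.0, -49.0, 101.0], [-62.0, -50.0, 91.0]]
lid low edge col 20 row 258 case [-74.4   5.1 213.8] tool [-88.3 -23.  128.3]
lid low edge col 60 row 258 case [-73.9  -8.2 212.9] tool [-75.  -22.6 129.4]
lid low edge col 100 row 258 case [-73.7 -22.  212.7] tool [-61.2 -22.6 129.8]
lid low edge col 140 row 258 case [-74.1 -36.  213.5] tool [-47.1 -22.9 129.1]
lid low edge col 180 row 258 case [-74.1 -49.5 213.5] tool [-33.7 -23.  129.2]
lid low edge col 220 row 258 case [-73.7 -62.7 212.7] tool [-20.5 -22.6 130.1]
lid low edge col 260 row 258 case [-74.  -76.2 213.3] tool [ -7.  -22.8 129.6]
lid low edge col 300 row 258 case [-73.8 -89.5 212.9] tool [  6.3 -22.6 130.1]
red 270 193 216 [-69.2 -53.2 193.2]
red 278 202 218 [-66.2 -52.4 178.3]
red 286 205 220 [-66.4 -52.  169.4]
red 294 216 221 [-65.9 -53.  157.9]
```

View pics/a2w.png

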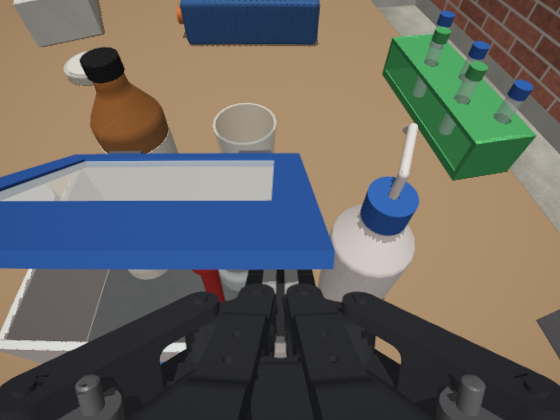

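>>> apply_moves --dp '[[-0.05,-0.02,0.02],[-0.06,0,0],[-0.05,0,0],[-0.05,0,0],[-0.05,0,0],[-0.05,0,0]]' --twist '[[0,0,0],[0,0,0],[0,0,0],[0,0,0],[0,0,0],[0,0,0]]' --jaw '[255,255,255,255,255,255]'

```text
clock: 5.6
tcp_pos: [0.5451, -0.1714, 0.2807]
orientation: [-2.265, 0.227, -0.116]
contact_force: [1.5, -1.0, -1.2]
grip_width: -0.0003
```

```bash
python3 look.py a3; python3 wl.py
```

```text
t 5.6 q [ 0.87   0.653 -0.636  1.852 -0.62   0.951  0.541] tcp [ 0.5451 -0.1714  0.2807] tip case mm [-53.8 -45.  169. ] elev 40.2 head -0.9 xz 0.008 F [ 1.53 -1.01 -1.24] w -0.0003
tip pts 9 [-10.1 -13.5 150.5] [ 14.2  21.4 175.5]
lid px 322 angle~ 0.62
red 40 [[-69.0, -37.0, 151.0], [-62.0, -34.0, 132.0], [-63.0, -38.0, 121.0], [-60.0, -42.0, 111.0], [-66.0, -47.0, 103.0]]
lid low edge col 20 row 258 case [-71.1  46.5 212.3] tool [-90.4 -21.9 130.7]
lid low edge col 60 row 258 case [-70.5  33.  211.2] tool [-76.9 -21.5 132. ]
lid low edge col 100 row 258 case [-71.5  17.4 213.4] tool [-61.3 -22.5 130. ]
lid low edge col 140 row 258 case [-71.    4.2 212.3] tool [-48.1 -22.  131.3]
lid low edge col 180 row 258 case [-71.4  -9.8 213.2] tool [-34.1 -22.4 130.5]
lid low edge col 220 row 258 case [-71.2 -23.2 212.6] tool [-20.7 -22.2 131.2]
lid low edge col 260 row 258 case [-71.6 -36.8 213.4] tool [ -7.1 -22.5 130.5]
lid low edge col 300 row 258 case [-71.6 -50.3 213.1] tool [  6.4 -22.3 130.9]
red 281 222 244 [-67.9 -24.2 184.5]
red 289 236 240 [-66.8 -25.  172.6]
```

View pics/a3.png

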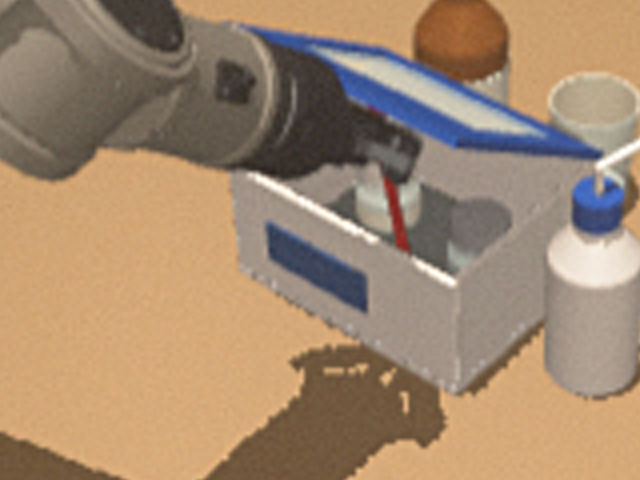

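>>> apply_moves --dp '[[-0.04,0,0],[-0.04,0,0],[-0.04,0,0],[-0.04,0,0],[-0.04,0,0],[-0.04,0,0]]' --twist '[[0,0,0],[0,0,0],[0,0,0],[0,0,0],[0,0,0],[0,0,0]]' --jaw '[255,255,255,255,255,255]'

```text
clock: 6.35
tcp_pos: [0.5153, -0.1657, 0.2801]
orientation: [-2.265, 0.227, -0.116]
contact_force: [0.8, -0.4, -0.3]
grip_width: 0.0002
```

```bash
python3 look.py a4; python3 wl.py
```

```text
t 6.35 q [ 0.906  0.621 -0.652  1.921 -0.638  0.933  0.575] tcp [ 0.5153 -0.1657  0.2801] tip case mm [-53.9 -14.8 168.3] elev 40.3 head -0.9 xz 0.008 F [ 0.83 -0.43 -0.32] w 0.0002
tip pts 6 [ 10.   -9.5 155.6] [ 16.8   3.3 163.8]
lid px 397 angle~ 0.603
red 3 [[-63.0, 65.0, 92.0], [-61.0, 62.0, 92.0], [-60.0, 64.0, 87.0]]
lid low edge col 20 row 258 case [-69.2  80.3 207.6] tool [-94.1 -20.1 134.8]
lid low edge col 60 row 258 case [-69.1  65.3 207.6] tool [-79.2 -20.2 135. ]
lid low edge col 100 row 258 case [-69.5  50.2 208.4] tool [-64.  -20.6 134.4]
lid low edge col 140 row 258 case [-69.6  35.7 208.8] tool [-49.5 -20.7 134.2]
lid low edge col 180 row 258 case [-69.1  21.9 207.7] tool [-35.8 -20.3 135.5]
lid low edge col 220 row 258 case [-69.3   7.7 208. ] tool [-21.5 -20.4 135.3]
lid low edge col 260 row 258 case [-69.   -6.4 207.2] tool [ -7.5 -20.  136.2]
lid low edge col 300 row 258 case [-70.  -20.4 209.1] tool [  6.6 -20.8 134.3]
red 336 184 283 [-66.5  -6.2  83.2]
```

View pics/a4.png

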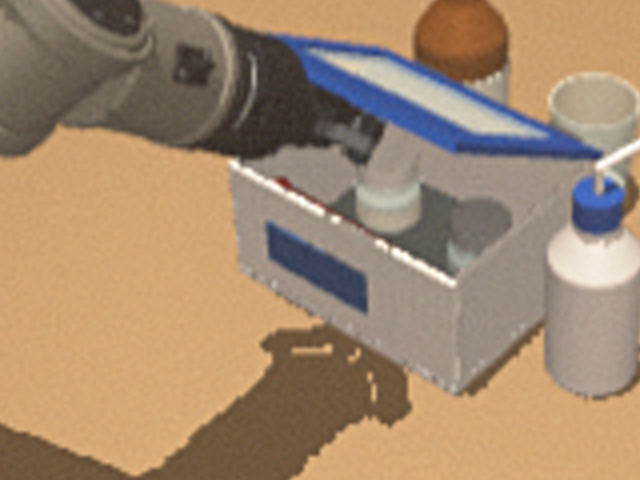

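View pics/a4w.png

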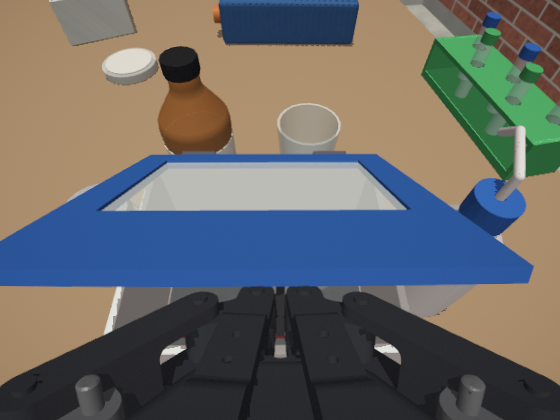

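```bash
cat > plan.py <<'E'
import numpy as np
a=np.radians(40.2); d=np.array([np.cos(a),-np.sin(a)]); n=np.array([np.sin(a),np.cos(a)])
th=np.r_[np.arange(.58,.12,-.022),np.arange(.115,-.001,-.0115)]
s=np.clip(20+22*(th-.2)/.38,20,42)
E=np.c_[80-190*np.cos(th),100.5+190*np.sin(th)]
T=E-11.7*n+np.outer(s,d)
D=np.diff(T,axis=0)
for t,p,q in zip(th[1:],T[1:],D): print(round(t,3),"tip",p.round(1),"topcorner",(p+11*n).round(0),"bot",(p-11*n).round(0),"y,z units",round(-(q@n)/120,3),round((q@d)/120,3))
E
python3 plan.py
```

```text
0.558 tip [-57.6 165.9] topcorner [-51. 174.] bot [-65. 157.] y,z units 0.035 -0.006
0.536 tip [-60.8 163.1] topcorner [-54. 172.] bot [-68. 155.] y,z units 0.034 -0.005
0.514 tip [-63.8 160.3] topcorner [-57. 169.] bot [-71. 152.] y,z units 0.034 -0.004
0.492 tip [-66.8 157.5] topcorner [-60. 166.] bot [-74. 149.] y,z units 0.034 -0.004
0.47 tip [-69.7 154.6] topcorner [-63. 163.] bot [-77. 146.] y,z units 0.034 -0.003
0.448 tip [-72.6 151.7] topcorner [-65. 160.] bot [-80. 143.] y,z units 0.034 -0.002
0.426 tip [-75.3 148.7] topcorner [-68. 157.] bot [-82. 140.] y,z units 0.034 -0.002
0.404 tip [-78.  145.7] topcorner [-71. 154.] bot [-85. 137.] y,z units 0.033 -0.001
0.382 tip [-80.5 142.7] topcorner [-73. 151.] bot [-88. 134.] y,z units 0.033 -0.0
0.36 tip [-83.  139.6] topcorner [-76. 148.] bot [-90. 131.] y,z units 0.033 0.001
0.338 tip [-85.4 136.5] topcorner [-78. 145.] bot [-93. 128.] y,z units 0.033 0.001
0.316 tip [-87.7 133.4] topcorner [-81. 142.] bot [-95. 125.] y,z units 0.032 0.002
0.294 tip [-90.  130.2] topcorner [-83. 139.] bot [-97. 122.] y,z units 0.032 0.003
0.2
[... 857 characters left out ...]
.081 tip [-101.7   93.9] topcorner [-95. 102.] bot [-109.   86.] y,z units 0.015 0.011
0.069 tip [-101.8   91.8] topcorner [-95. 100.] bot [-109.   83.] y,z units 0.015 0.011
0.058 tip [-102.    89.6] topcorner [-95.  98.] bot [-109.   81.] y,z units 0.015 0.011
0.046 tip [-102.1   87.4] topcorner [-95.  96.] bot [-109.   79.] y,z units 0.014 0.011
0.035 tip [-102.2   85.2] topcorner [-95.  94.] bot [-109.   77.] y,z units 0.014 0.011
0.023 tip [-102.2   83. ] topcorner [-95.  91.] bot [-109.   75.] y,z units 0.014 0.011
0.012 tip [-102.3   80.8] topcorner [-95.  89.] bot [-109.   72.] y,z units 0.014 0.012
0.0 tip [-102.3   78.7] topcorner [-95.  87.] bot [-109.   70.] y,z units 0.014 0.012
```

>>> apply_moves --dp '[[0,0.02,-0.005],[0,0.034,-0.005],[0,0.034,-0.005],[0,0.034,-0.005],[0,0.034,-0.003],[0,0.034,-0.003],[0,0.034,-0.002],[0,0.034,-0.002],[0,0.03,0]]' --twist '[[0,0,0],[0,0,0],[0,0,0],[0,0,0],[0,0,0],[0,0,0],[0,0,0],[0,0,0],[0,0,0]]' --jaw '[255,255,255,255,255,255,255,255,255]'

```text
clock: 7.4
tcp_pos: [0.5106, -0.1922, 0.2539]
orientation: [-2.264, 0.226, -0.115]
contact_force: [0.3, -0.1, -0.1]
grip_width: 0.0001
```

```bash
python3 look.py a5; python3 wl.py
```

```text
t 7.4 q [ 0.928  0.671 -0.627  1.907 -0.61   0.935  0.616] tcp [ 0.5106 -0.1922  0.2539] tip case mm [-80.8 -15.2 142.1] elev 40.2 head -0.9 xz 0.007 F [ 0.33 -0.08 -0.08] w 0.0001
tip pts 5 [  4.1  -8.4 152.8] [ 15.5   7.6 175.4]
lid px 915 angle~ 0.39
red 0 []
lid low edge col 20 row 258 case [-93.5  84.5 175.6] tool [-99.3 -17.6 140.6]
lid low edge col 60 row 258 case [-92.8  69.7 174.3] tool [-84.5 -17.1 142.1]
lid low edge col 100 row 258 case [-93.4  53.3 175.6] tool [-68.1 -17.7 141. ]
lid low edge col 140 row 258 case [-93.2  38.2 175.3] tool [-53.  -17.6 141.5]
lid low edge col 180 row 258 case [-93.3  23.  175.5] tool [-37.8 -17.6 141.5]
lid low edge col 220 row 258 case [-93.2   8.1 175.1] tool [-22.9 -17.5 142. ]
lid low edge col 260 row 258 case [-93.3  -7.  175.2] tool [ -7.9 -17.5 142. ]
lid low edge col 300 row 258 case [-93.5 -21.9 175.4] tool [  7.1 -17.5 141.9]
red 277 146 328 [-63.1  28.5  86.6]
red 285 147 244 [-67.2  40.1  83.1]
```

View pics/a5.png

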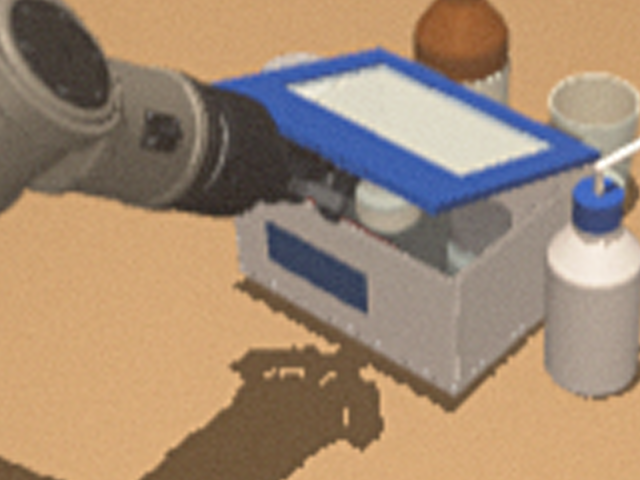

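>>> apply_moves --dp '[[0,0.03,0],[0,0.033,0.001],[0,0.033,0.001],[0,0.032,0.002],[0,0.032,0.003],[0,0.032,0.004],[0,0.031,0.005],[0,0.031,0.006],[0,0.03,0.014],[0,0.02,0.012]]' --twist '[[0,0,0],[0,0,0],[0,0,0],[0,0,0],[0,0,0],[0,0,0],[0,0,0],[0,0,0],[0,0,0],[0,0,0]]' --jaw '[255,255,255,255,255,255,255,255,255,255]'

```text
clock: 8.55
tcp_pos: [0.507, -0.2123, 0.2201]
orientation: [-2.265, 0.226, -0.116]
contact_force: [0.2, 0.1, -1.4]
grip_width: 0.0001
```

```bash
python3 look.py a6; python3 wl.py
```

```text
t 8.55 q [ 0.941  0.732 -0.603  1.896 -0.585  0.916  0.659] tcp [ 0.507  -0.2123  0.2201] tip case mm [-101.2  -15.5  108.4] elev 40.2 head -0.9 xz 0.008 F [ 0.2   0.14 -1.35] w 0.0001
tip pts 14 [ -5.1 -13.4 141.9] [ 14.6   1.7 171.2]
lid px 1415 angle~ 0.164
red 0 []
lid low edge col 20 row 258 case [-108.8   93.   132.2] tool [-108.2  -13.3  150.5]
lid low edge col 60 row 258 case [-108.6   76.   131.9] tool [-91.2 -13.2 151. ]
lid low edge col 100 row 258 case [-108.7   59.1  132.1] tool [-74.3 -13.3 151.1]
lid low edge col 140 row 258 case [-108.5   42.6  131.7] tool [-57.8 -13.2 151.6]
lid low edge col 180 row 258 case [-108.8   25.9  132.2] tool [-41.1 -13.4 151.3]
lid low edge col 220 row 258 case [-108.9    9.6  132.5] tool [-24.7 -13.5 151.2]
lid low edge col 260 row 258 case [-107.9   -6.6  130.4] tool [ -8.6 -12.5 153.5]
lid low edge col 300 row 258 case [-108.8  -23.   131.9] tool [  7.8 -13.1 152.1]
```

View pics/a6.png

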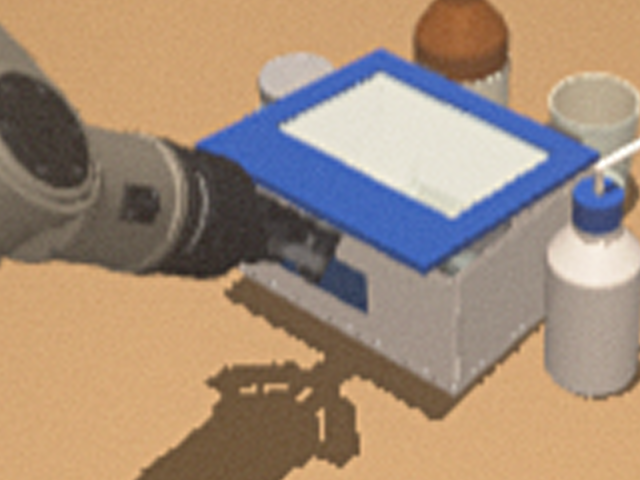

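>>> apply_moves --dp '[[0,0.016,0.011],[0,0.016,0.011],[0,0.016,0.011],[0,0.015,0.011],[0,0.015,0.011],[0,0.015,0.011],[0,0.014,0.01],[0,0.014,0.01],[0,0.014,0.01],[0,0.014,0.01],[0,0.014,0.01],[0,0.012,0.009],[0,0.012,0.009]]' --twist '[[0,0,0],[0,0,0],[0,0,0],[0,0,0],[0,0,0],[0,0,0],[0,0,0],[0,0,0],[0,0,0],[0,0,0],[0,0,0],[0,0,0],[0,0,0]]' --jaw '[255,255,255,255,255,255,255,255,255,255,255,255,255]'

```text
clock: 10.0
tcp_pos: [0.5068, -0.2143, 0.1909]
orientation: [-2.265, 0.225, -0.116]
contact_force: [-0.1, -0.7, 0.9]
grip_width: 0.0002
```

```bash
python3 look.py a7; python3 wl.py
```

```text
t 10.0 q [ 0.937  0.782 -0.594  1.896 -0.576  0.879  0.688] tcp [ 0.5068 -0.2143  0.1909] tip case mm [-103.3  -15.6   79.2] elev 40.2 head -0.9 xz 0.008 F [-0.09 -0.67  0.9 ] w 0.0002
tip pts 18 [ -7.2 -13.7 140.2] [ 14.8  -3.2 170.9]
lid px 1673 angle~ 0.017
red 0 []
lid low edge col 20 row 258 case [-111.    92.9  102.9] tool [-108.2  -13.3  150.5]
lid low edge col 60 row 258 case [-112.1   73.9  105.4] tool [-89.2 -14.4 148.3]
lid low edge col 100 row 258 case [-111.4   58.1  104.2] tool [-73.4 -13.9 149.7]
lid low edge col 140 row 258 case [-111.2   41.9  103.8] tool [-57.2 -13.7 150.4]
lid low edge col 180 row 258 case [-110.8   25.9  102.9] tool [-41.2 -13.3 151.4]
lid low edge col 220 row 258 case [-111.1    9.4  103.7] tool [-24.7 -13.6 150.8]
lid low edge col 260 row 258 case [-111.2   -6.8  103.7] tool [ -8.5 -13.6 150.9]
lid low edge col 300 row 258 case [-111.2  -23.   103.7] tool [  7.7 -13.5 151.1]
```

View pics/a7.png

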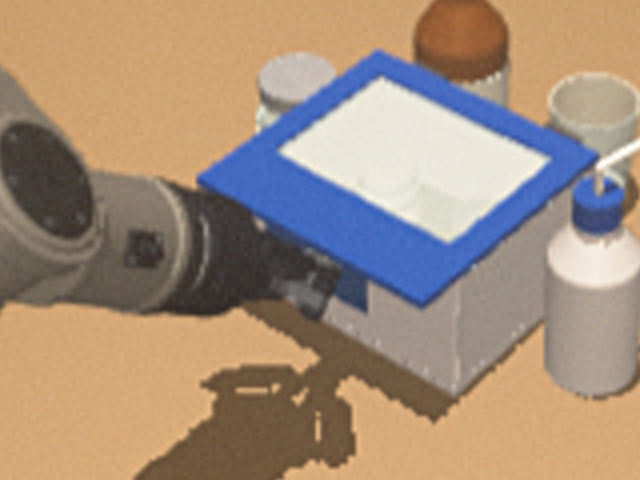

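>>> apply_moves --dp '[[0,0.009,0.006],[0,0.009,0.006],[0,0.009,0.006],[0,0.009,0.006],[0,0.012,0.008],[0,0.012,0.008],[0,0.012,0.004],[0,0,0]]' --twist '[[0,0,0],[0,0,0],[0,0,0],[0,0,0],[0,0,0],[0,0,0],[0,0,0],[0,0,0]]' --jaw '[255,255,255,255,255,255,255,255]'

```text
clock: 10.95
tcp_pos: [0.5069, -0.2159, 0.1806]
orientation: [-2.264, 0.224, -0.116]
contact_force: [-0.4, -0.1, -0.2]
grip_width: -0.0002
```

```bash
python3 look.py a8; python3 wl.py|head -4
```

```text
t 10.95 q [ 0.936  0.801 -0.59   1.894 -0.572  0.868  0.699] tcp [ 0.5069 -0.2159  0.1806] tip case mm [-104.7  -16.1   68.9] elev 40.2 head -0.9 xz 0.009 F [-0.39 -0.09 -0.24] w -0.0002
tip pts 24 [ -6.1 -13.6 141.5] [ 17.8  -4.3 172.2]
lid px 1671 angle~ 0.017
red 0 []
lid low edge col 20 row 244 case [-111.3   86.1  102.7] tool [-101.9  -21.6  145. ]
lid low edge col 60 row 245 case [-111.3   70.2  102.1] tool [-86.1 -21.1 145.5]
lid low edge col 100 row 245 case [-110.8   54.8  101.3] tool [-70.7 -20.8 146.6]
lid low edge col 140 row 246 case [-110.7   39.4  100.3] tool [-55.3 -20.  147.6]
```

View pics/a8w.png

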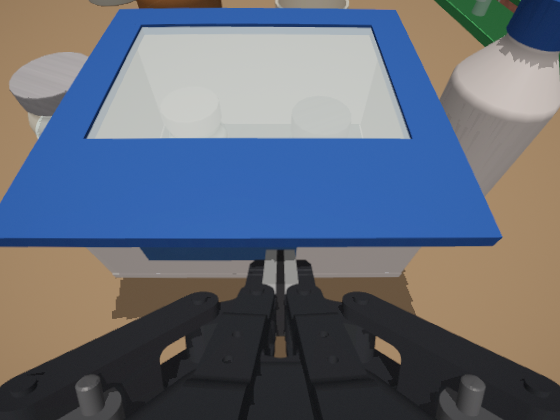

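>>> apply_moves --dp '[[0,0.03,-0.1],[0,0.01,-0.15],[0,0,-0.25],[0,0,-0.3],[0,0,-0.3],[0,0,-0.3],[0,0,0],[0,0,0],[0,0,0]]' --twist '[[0,0,0],[0,0,0],[0,0,0],[0,0,0],[0,0,0],[0,0,0],[0,0,0],[0,0,0],[0,0,0]]' --jaw '[255,255,255,255,255,255,255,255,255]'

```text
clock: 12.0
tcp_pos: [0.4762, -0.3545, 0.2924]
orientation: [-2.268, 0.227, -0.117]
contact_force: [-0.4, 0.3, -0.9]
grip_width: -0.0001
```

```bash
python3 look.py a9; python3 - <<'E'
from h import *
from bench import r
f=r.grab_frame("top"); P=cloud(f); f0=dict(np.load("top0.npz"))
cv2.imwrite("pics/top9.png",cv2.resize(f["color"][:,:,::-1],(800,600)))
C=np.dstack([(P[...,:2]-o)@ex,(P[...,:2]-o)@ey,P[...,2]]); c=f["color"].astype(int); B=c[...,2]
k=(B>100)&(B>c[...,0]*2)&(B>c[...,1]*1.5)&(abs(C[...,1])<.1)&(C[...,0]>-.12)&(C[...,0]<.09)&(C[...,2]>.09)
q=C[k]; print("lid plane slope",np.linalg.lstsq(np.c_[q[:,0],q[:,1],np.ones(len(q))],q[:,2],rcond=None)[0], q[:,0].min(),q[:,0].max())
d=np.abs(c-f0["color"].astype(int)).max(2)>60; m=d.astype(np.uint8); m=cv2.morphologyEx(m,cv2.MORPH_OPEN,np.ones((3,3)))
n,L,S,Ce=cv2.connectedComponentsWithStats(m)
for s in S[1:]: print("changed(800x600 px)",(s[:4]*800/560).round(0),s[4])
E
```

```text
t 12.0 q [ 1.078  0.681 -0.524  1.71  -0.494  1.237  0.661] tcp [ 0.4762 -0.3545  0.2924] tip case mm [-247.1  -12.9  180.2] elev 40.4 head -1.0 xz 0.009 F [-0.39  0.27 -0.93] w -0.0001
tip pts 38 [  2.2 -12.1 144.5] [ 15.5   5.2 169.6]
lid px 1656 angle~ 0.017
red 0 []
lid plane slope [4.65386997e-04 4.83628559e-05 1.07393821e-01] -0.10904382206966186 0.07964955725756927
changed(800x600 px) [386. 246.  31.   9.] 78
changed(800x600 px) [419. 249.  34.  13.] 176
changed(800x600 px) [389. 257.  33.  10.] 97
changed(800x600 px) [371. 261.   4.   4.] 9
changed(800x600 px) [413. 263.  54. 109.] 1034
changed(800x600 px) [370. 269.   4.   4.] 9
changed(800x600 px) [400. 269.  36.  86.] 689
changed(800x600 px) [369. 274.   4.   6.] 12
changed(800x600 px) [366. 287.   4.   4.] 9
changed(800x600 px) [517. 291. 134.  74.] 2713
changed(800x600 px) [710. 304.  54.  31.] 665
changed(800x600 px) [671. 310.  21.   7.] 57
changed(800x600 px) [663. 313.   6.   4.] 12
changed(800x600 px) [699. 316.   4.   6.] 12
changed(800x600 px) [546. 320.   4.   4.] 9
changed(800x600 px) [689. 326.  56. 139.] 1591

[... 1903 characters left out ...]
px) [526. 504.   9.   6.] 19
changed(800x600 px) [539. 503.   4.   4.] 9
changed(800x600 px) [481. 506.  40.  24.] 102
changed(800x600 px) [590. 506.   4.   4.] 9
changed(800x600 px) [549. 510.   4.   4.] 9
changed(800x600 px) [676. 511. 124.  89.] 2613
changed(800x600 px) [554. 516.   4.   4.] 9
changed(800x600 px) [561. 514.   4.   4.] 9
changed(800x600 px) [469. 526.  11.   9.] 25
changed(800x600 px) [790. 533.  10.  20.] 72
changed(800x600 px) [461. 537.   4.   4.] 9
changed(800x600 px) [467. 537.   7.   6.] 16
changed(800x600 px) [444. 546.   4.   4.] 9
changed(800x600 px) [433. 553.   6.   4.] 12
changed(800x600 px) [467. 587.  30.  13.] 146
changed(800x600 px) [459. 597.   7.   3.] 10
```

View pics/top9.png

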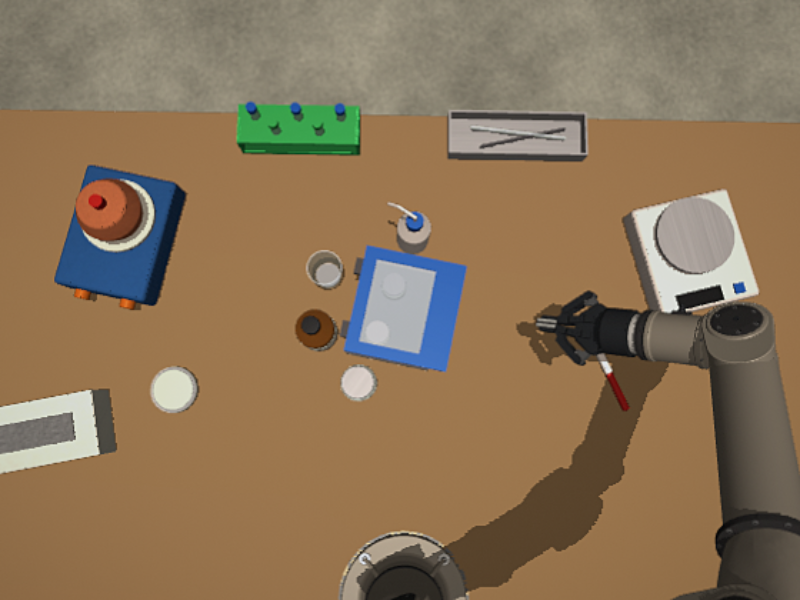

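View pics/a9.png

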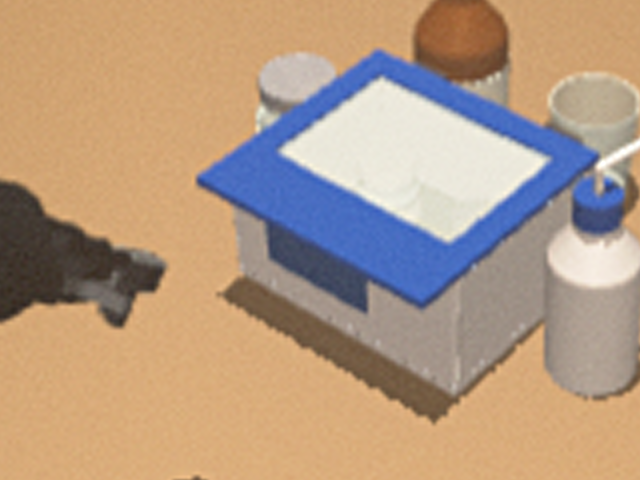

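```bash
python3 -c "
from bench import r
print(r.hand_in())"
```

```text
the job is handed in; nothing more can be done
None
```

The lid is fully shut and the arm is clear; I handed the job in at about 12 s of the 54 s allowed.

- **Push and catch:** With the closed fingers under the front lip beside the prop, I pushed the prop towards the middle of the case. It went over and lay flat. The lid came down about 6–9 mm at its front edge onto the fingers and was caught at about 0.58–0.60 rad.
- **Lowering:** I let it down on the fingers at 40 to 50 mm/s, and at about 20 mm/s over the last 30 mm. I then dropped the fingers clear below the lip and backed off.

**Last checks:**
- From the top camera, the lid slopes by less than 0.001 rad. Its top surface is at z = 107.4 mm, which matches shut.
- The fingertips finished about 137 mm in front of the lid's edge, and the wrist force was around 1 N, about the sensor's noise.
- In the last pictures the bottles, jar, beaker, dish, vials and marker looked to be where they started. I checked these by eye only, and the arm's shadow partly covers the marker.

**Disagreements:** The scene camera's quick angle estimate read 0.017 rad with the lid shut. The wrist camera placed the lid's edge 2–3 mm too high. Both are within what I'd expect from the camera calibration and the crude estimate.

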